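# Uncap the sample canister and stand the test bar on the hardness stage

## Task

Lift the loose orange cap off the sample canister and stand it, open end down, on the blue mat. Then pull the round metal test bar out of the canister and stand it upright, red-banded end up as it came, in the middle of the stage's round steel plate. Leave the canister standing where it is, do not let the bar fall over, and do not disturb the other things on the bench.

Things in the scene. Friction and masses are not known exactly. Their poses are not given: they have to be found in the camera images.
- canister: Loose weighted aluminium canister, 0.85 kg, upright, 80 mm tall; origin at its underside's centre. Foot 76 mm across; 72 mm shoulder at 60 mm height, on which the cap rests; above it a neck, 52 mm outside, 44 mm inside, up to 80 mm. Inner floor at 6 mm. Holds the test bar, hidden by the cap at first. It and the grey canister may swap places.
- cap: Loose orange cap, 0.09 kg, over the canister's neck (3 mm radial play, no thread): an upside-down pot, 66 mm across, 85 mm tall, wall 3.5 mm. On top a straight grip bar, 56 mm along its x, 14 mm thick in y, 27 mm high (top 112 mm above origin). Origin: centre of the open underside, z up; starts 60 mm above the table. Raise it over 76 mm straight up to clear the bar inside.
- bar: Loose round aluminium test bar, about 0.28 kg, 32 mm diameter, 130 mm long, flat ends, red band 108 to 116 mm above its foot. Origin: centre of the foot, z towards the banded end. Stands loosely in the canister (up to 6 mm off-centre), foot 6 mm and top 136 mm above the table: 56 mm stand out of the neck once the cap is off.
- mat: Blue plastic mat fixed flat on the table, 200 mm (its x) by 170 mm (its y), 3 mm thick; origin at the centre of its underside (table height). The mat and the stage may change places.
- stage: Specimen stage of the hardness tester, fixed to the table: dark block 130 by 130 mm with a round bare steel plate 90 mm across on top, and two micrometer drives that stick out 60 mm from the block's top part at 30 mm height, one to its -x and one to its -y side. Origin at the centre of the underside.
- stage_top (a point): Centre of the upper face of the stage's round steel plate, 50 mm above the table; the plate is flat, without any rim.
- grey_canister: Bystander: closed canister of the same kind with a grey cap, 0.9 kg, 74 mm across, 130 mm tall with its grip bar; origin at the centre of its underside. Leave alone.
- puck_black: Bystander: black specimen puck, 40 mm across, 22 mm tall, origin at the underside's centre.
- puck_green: Bystander: green specimen puck, 40 mm across, 22 mm tall, origin at the underside's centre.
- screwdriver: Bystander: screwdriver lying on the table, handle towards its -x.
- mug: Bystander: white mug, 80 mm across, 90 mm tall, origin at the underside's centre.
- bottle: Bystander: white bottle with a red cap, 60 mm across, 150 mm tall, origin at the underside's centre.
Mind the look-alikes: they are no part of the job. What is shaped like the canister but pink or turquoise is not meant. There is more than one size of the cap; the job needs the larger.

How it is judged:
By the outcome, as a careful person would: the job done as asked, in the order asked, and still so for the second after the job is handed in, with the robot touching nothing.
It also fails if it takes over 56 s, if anything falls off the work surface, if the arm or the gripper's body presses on something with over 40 N, if the wrist force passes 120 N, or if a joint passes its speed limit or range.

## Robot

A 7-joint arm with a two-finger parallel gripper is mounted at the origin on the work surface. World frame = base frame: x ahead of the robot, y to its left, z up, the work surface at z = 0. Lengths are in mm, angles in rad, forces in N, time in s.
With the tool pointing down it reaches from about 400 to 850 mm from the base axis. Payload 4.4 kg.
Tool frame: the origin (TCP) lies on the centre line of the jaws, within the pads' length; the fingertips stand 8 mm ahead of it and the grasp point (between the pads) lies 11 mm behind it (tip_extent is the distance from the TCP to the fingertips, in mm); z points along the fingers, y is the line along which they close (so a half turn about z gives the same grasp; the last joint's range is limited). The gripper opens to 94 mm and grips with 3 to 60 N. Pads are 16 mm wide; open, the fingers measure 119 mm over their backs; the gripper's body (75 mm by 177 mm) begins 78 mm behind the grasp point.
Start: joints at [-1.315, 0.628, 0.038, 1.517, -0.027, 0.996, -0.02], TCP at [205.554, 616.657, 213.478] pointing down, gripper open.
Joint ranges: [-3.06, 3.06], [-0.37, 2.12], [-1.25, 1.32], [0.18, 2.47], [-1.1, 4.24], [0.23, 1.98], [-2.94, 2.94]. Speed limits (rad/s): [2.57, 2.57, 3.14, 3.14, 3.14, 3.14, 3.14].

## Interface

Orientations are given as a unit quaternion [w, x, y, z].
In Python, from cell import * gives the robot as it stands.
- The arm moves only by the tool carry_out, never from a script. Its argument "increments" is a list that holds one entry, the list of rows, each a list of 7 numbers: the turn, a rotation vector about the tool's x, y, z in rad, then the shift along the tool's x, y, z in mm, then the finger opening in mm, from 0 to 94. A call has 1 to 8 rows; each row shifts and turns the commanded pose from where the row before left it, along the tool's axes as they then stand; what a row does not reach is not made up. A row lasts 1/10 s, in which the tool goes at most 50 mm and 8.59 degrees, less where a joint would pass 70% of its speed; a pose out of reach is approached as far as the arm can. A call with a gripper value outside its range is refused whole. The fingers move at their own pace and stop on an object; the grip force is fixed at half the most. Time passes only in rows, so rows that do not move let the fingers close. It gives the time, the measured TCP pose, the force, the opening and the grip force at its end, in the units of the state.
- sense(): the state, without advancing time (a new reading comes with each control period).
- read_camera(name): name is "side" or "top" or "wrist"; returns the picture (480x640x3 uint8, red, green, blue); there is no depth.
- camera_params(name): a dict with "fx", "fy", "cx", "cy" (pixels), "rvec" (rotation vector, rad) and "tvec" (3), from world to camera coordinates, as OpenCV has them. Camera axes: x right, y down, z forward; pixel columns grow to the right and rows downward; lengths in mm; the calibration is good to about 2 mm. A picture is of the moment at which its call begins: read the wrist's pose just before it. camera_params takes no time and is no camera call; for the wrist camera it gives the pose at the moment of the call.
- close_job(): hands the job in; it is judged then, once.
Trained networks look in the newest picture that a camera, given by its name, has taken for a name from the list of things; names that differ only in an ending like _2 or _b are one class to them, and where a whole thing is asked for, a point or a joint stands for the part that bears it (a point fixed in the world has none). Each returns a list of dicts, best first, with "score" (0 to 1); they miss things now and then, are a little off and sometimes report something else, mostly with a low value. They report only what shows in the picture. A call takes as long as a camera call. They do not tell look-alikes from the thing itself.
- trace(query, camera): "region" (480x640 bool, what is visible of it) and "at" ([row, column] in pixels, amid what is visible of it).
- place_of(query, camera): "at" ([row, column] in pixels: a listed point, or the origin of a listed thing).
The state is a dict: "time_s": time; "qpos": joint angles; "joint_velocities": joint speeds; "tau": joint torques, N m; "tcp_pos": TCP position; "ee_rot": TCP orientation; "ft_force": force on the tool from outside, world axes, zero at the start; "moment": the same for the moment, N m; "gripper_width": finger opening in mm; "grasp_force": force on a finger pad.
Only numpy, scipy, OpenCV 4.12 (cv2) and the standard library are available. Lean on these libraries where they do the work, as an engineer would, in place of code of your own. Each camera call takes 0.05 s, during which the arm holds its last target. There are 200 camera calls.

## Working session

There is one attempt and no reset: what is moved stays moved. The work goes in short steps, Python scripts to look and compute and a tool call to move; the robot and the scene stay as the last step left them, time stands still between calls to the robot, and variables do not carry over. Pictures are saved under pics/ and viewed, at most 10 in all, crops included, and the job is handed in when it is done.

Besides the shell and the picture viewer there is one more tool, called after "Call:" by a JSON object that holds its "op" and its "data", one argument or row to a line. carry_out: Moves the arm, as the interface text tells. Its arguments: {"type":"object","properties":{"increments":{"type":"array","items":{"type":"array","items":{"type":"array","items":{"type":"number"}}}}},"required":["increments"]}

```bash
mkdir -p pics; cat > h.py <<'E'
from cell import *
import numpy as np, cv2
def cam(n):
    p=camera_params(n);K=np.array([[p['fx'],0,p['cx']],[0,p['fy'],p['cy']],[0,0,1.]])
    return K,cv2.Rodrigues(np.array(p['rvec'],float))[0],np.array(p['tvec'],float).ravel()
def unproj(n,rc,z):
    K,R,t=cam(n);d=R.T@np.linalg.inv(K)@np.array([rc[1],rc[0],1.]);c=-R.T@t
    return c+d*(z-c[2])/d[2]
def proj(n,X):
    K,R,t=cam(n);q=K@(R@np.array(X,float)+t);return (q[:2]/q[2])[::-1]
def pic(n,f):
    im=read_camera(n);cv2.imwrite(f'pics/{f}.png',im[:,:,::-1]);return im
E
python3 - <<'E'
from h import *
s=sense();print({k:np.round(v,3) for k,v in s.items()})
for n in('top','side'):
    pic(n,n+'0');K,R,t=cam(n);print(n,-R.T@t)
    for q,z in(('canister',0),('cap',60),('mat',0),('stage',0),('stage_top',50),('grey_canister',0),('puck_black',0),('puck_green',0),('screwdriver',0),('mug',0),('bottle',0)):
        print(q,[(np.round(d['at'],0),round(d['score'],2),np.round(unproj(n,d['at'],z)[:2])) for d in place_of(q,n)][:3])
E
```

```text
{'time_s': np.float64(0.0), 'qpos': array([-1.315,  0.629,  0.038,  1.518, -0.027,  0.996, -0.02 ]), 'joint_velocities': array([ 0.   ,  0.001, -0.   ,  0.001, -0.001, -0.001, -0.   ]), 'tau': array([-0.0000e+00, -5.4971e+01,  1.1440e+00, -1.8662e+01, -5.2000e-02,
        2.3000e-02,  0.0000e+00]), 'tcp_pos': array([205.337, 616.021, 212.577]), 'ee_rot': array([-0.   ,  0.16 ,  0.987, -0.001]), 'ft_force': array([ 0.415,  0.37 , -0.475]), 'moment': array([0.012, 0.056, 0.002]), 'grasp_force': np.float64(0.0), 'gripper_width': np.float64(94.114)}
top [ 417.44632652   57.01471611 1180.26753554]
canister [(array([301., 314.]), 0.95, array([507.,  67.])), (array([245., 366.]), 0.88, array([618., -39.])), (array([242., 305.]), 0.68, array([626.,  83.]))]
cap [(array([187., 283.]), 0.83, array([724., 123.])), (array([237., 303.]), 0.73, array([625.,  85.]))]
mat [(array([340., 213.]), 0.87, array([435., 264.]))]
stage [(array([312., 480.]), 0.56, array([ 481., -258.])), (array([311., 487.]), 0.39, array([ 482., -272.]))]
stage_top [(array([311., 487.]), 0.74, array([ 479., -259.])), (array
[... 723 characters left out ...]
)]
mat [(array([342., 385.]), 0.77, array([435., 277.]))]
stage [(array([190., 392.]), 0.86, array([ 486., -277.]))]
stage_top [(array([179., 395.]), 0.83, array([ 478., -256.]))]
grey_canister [(array([200., 333.]), 0.55, array([ 641., -191.])), (array([242., 274.]), 0.4, array([748.,  20.]))]
puck_black [(array([239., 275.]), 0.61, array([751.,   6.]))]
puck_green [(array([172., 326.]), 0.65, array([ 693., -333.])), (array([242., 276.]), 0.64, array([745.,  18.])), (array([201., 333.]), 0.58, array([ 640., -187.]))]
screwdriver [(array([268., 314.]), 0.18, array([628.,  94.]))]
mug [(array([173., 326.]), 0.9, array([ 692., -328.]))]
bottle [(array([331., 250.]), 0.75, array([711., 306.]))]
```

View pics/top0.png

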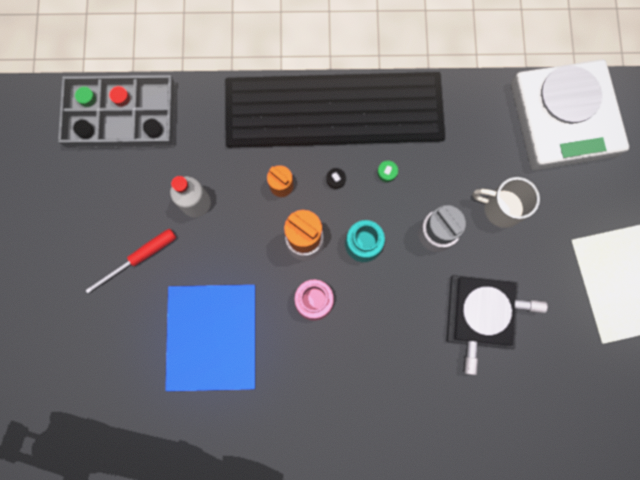

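View pics/side0.png

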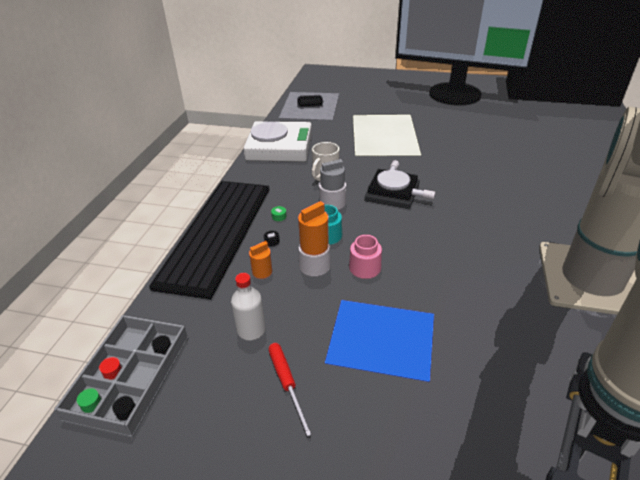

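The top view shows the wanted, larger orange cap at col 303, row 230, on the white canister. The small orange cap (280,180), pink canister (314,299) and turquoise one (366,240) are look-alikes. The mat is at (210,338) and the stage plate at (487,311). The side view agrees, so the canister is at about (625,83), with the grip bar at about 54° in the world. I'm moving above it now.

Call:
{"op": "carry_out", "data": {
  "increments": [
    [[0,0,0,-35.5,-23.3,-5,94],[0,0,0,-35.5,-23.3,-5,94],[0,0,0,-35.5,-23.3,-5,94],[0,0,0,-35.5,-23.3,-5,94],[0,0,0,-35.5,-23.3,-5,94],[0,0,0,-35.5,-23.3,-5,94],[0,0,0,-35.5,-23.3,-5,94],[0,0,0,-35.5,-23.3,-5,94]]
  ]
}}

```text
time_s: 2.0
tcp_pos: [417.0, 348.6, 253.9]
ee_rot: [0.0, 0.16, 0.987, 0.0]
ft_force: [0.9, 0.2, 0.3]
gripper_width: 94.0
grasp_force: 0.0
```

Call:
{"op": "carry_out", "data": {
  "increments": [
    [[0,0,0,-35.5,-23.3,-5,94],[0,0,0,-35.5,-23.3,-5,94],[0,0,0,-35.5,-23.3,-5,94],[0,0,0,-35.5,-23.3,-5,94],[0,0,0,-35.5,-23.3,-5,94],[0,0,0,-35.5,-23.3,-5,94],[0,0,0,-35.5,-23.3,-5,94],[0,0,0,-35.5,-23.3,-5,94]]
  ]
}}

```text
time_s: 2.8
tcp_pos: [627.4, 81.9, 293.8]
ee_rot: [0.0, 0.16, 0.987, 0.0]
ft_force: [0.3, 0.5, 0.0]
gripper_width: 94.1
grasp_force: 0.0
```

Call:
{"op": "carry_out", "data": {
  "increments": [
    [[0,0,0.145,0,0,0,94],[0,0,0.145,0,0,0,94],[0,0,0.145,0,0,0,94],[0,0,0.145,0,0,0,94],[0,0,0.145,0,0,0,94],[0,0,0.145,0,0,0,94],[0,0,0.145,0,0,0,94],[0,0,0.145,0,0,0,94]]
  ]
}}

```text
time_s: 3.6
tcp_pos: [626.4, 83.4, 293.5]
ee_rot: [-0.0, 0.677, 0.736, 0.0]
ft_force: [0.0, 0.2, 0.5]
gripper_width: 94.0
grasp_force: 0.0
```

Call:
{"op": "carry_out", "data": {
  "increments": [
    [[0,0,0.142,0,0,0,94],[0,0,0.142,0,0,0,94],[0,0,0.142,0,0,0,94],[0,0,0.142,0,0,0,94],[0,0,0.142,0,0,0,94],[0,0,0,0,0,0,94]]
  ]
}}

```text
time_s: 4.2
tcp_pos: [626.4, 83.5, 293.2]
ee_rot: [0.0, 0.889, 0.457, -0.0]
ft_force: [-0.1, -0.4, 0.1]
gripper_width: 94.2
grasp_force: 0.0
```

```bash
cat >> h.py <<'E'
from scipy.spatial.transform import Rotation as Ro
def tool():
    s=sense();q=np.array(s['ee_rot']);R=Ro.from_quat(q[[1,2,3,0]]).as_matrix();return np.array(s['tcp_pos']),R
def status(target=None):
    s=sense();p,R=tool();print('t',round(s['time_s'],2),'p',p.round(1),'w',round(s['gripper_width'],1),'gf',round(float(s['grasp_force']),1),'F',np.round(s['ft_force'],1),'q',np.round(s['qpos'],2))
    print('yang',round(np.degrees(np.arctan2(R[1,1],R[0,1])),1),'tilt z',R[:,2].round(3))
    if target is not None: print('tool delta',(R.T@(np.array(target)-p)).round(1))
E
python3 - <<'E'
from h import *
status([625.5,83,155])
im=pic('wrist','w1')
for n in('wrist',):
  for q,z in(('cap',60),('canister',0)):
    print(q,[(np.round(d['at']),round(d['score'],2),unproj(n,d['at'],z)[:2].round(1)) for d in place_of(q,n)][:3])
print(proj('wrist',[625.5,83,172]))
E
```

```text
t 4.2 p [626.4  83.5 293.2] w 94.2 gf 0.0 F [-0.1 -0.4  0.1] q [-0.53  0.59  0.61  1.48 -0.35  1.18 -0.49]
yang -35.6 tilt z [-0. -0. -1.]
tool delta [ -0.9  -0.4 138.2]
cap [(array([109., 375.]), 0.84, array([736.2, 134.3])), (array([207., 316.]), 0.8, array([625.2,  85.2]))]
canister [(array([272., 366.]), 0.92, array([621.9, -35.1])), (array([259., 254.]), 0.72, array([509.9,  66.5]))]
[234.76422846 316.92547164]
```

View pics/w1.png

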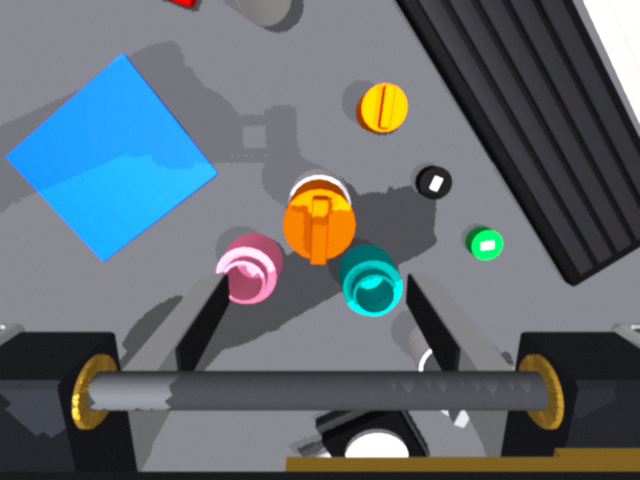

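The wrist view shows the grip bar running vertically from (320,198) to (319,264), between the jaws and well aligned. The pink and turquoise canisters are below the finger height I need.

```bash
python3 - <<'E'
from h import *
a=unproj('wrist',(200,319.5),172);b=unproj('wrist',(264,319),172);c=(a+b)/2
print(a,b,np.linalg.norm(a-b),np.degrees(np.arctan2(*(a-b)[1::-1])),c)
c[2]=154;status(c)
E
```

```text
[644.06430131 105.49346841 172.        ] [612.04006451  61.06012741 172.        ] 54.7711012740948 54.218750262868504 [628.05218291  83.27679791 172.        ]
t 4.35 p [626.4  83.5 293.4] w 94.0 gf 0.0 F [-0.   0.1 -0. ] q [-0.52  0.59  0.6   1.48 -0.35  1.18 -0.49]
yang -35.4 tilt z [-0.  0. -1.]
tool delta [  0.8   1.5 139.4]
```

Call:
{"op": "carry_out", "data": {
  "increments": [
    [[0,0,0,0,1,30,50],[0,0,0,0,0,30,50],[0,0,0,0,0,30,50],[0,0,0,0,0,25,50],[0,0,0,0,0,15,50],[0,0,0,0,0,7,50],[0,0,0,0,0,0,5],[0,0,0,0,0,0,5]]
  ]
}}

```text
time_s: 5.15
tcp_pos: [628.2, 82.6, 157.6]
ee_rot: [0.0, 0.889, 0.457, 0.001]
ft_force: [0.2, -0.4, 1.0]
gripper_width: 36.6
grasp_force: 0.0
```

Call:
{"op": "carry_out", "data": {
  "increments": [
    [[0,0,0,0,0,0,5],[0,0,0,0,0,0,5],[0,0,0,0,0,0,5],[0,0,0,0,0,0,5],[0,0,0,0,0,0,5]]
  ]
}}

```text
time_s: 5.65
tcp_pos: [627.7, 82.8, 157.1]
ee_rot: [0.0, 0.889, 0.457, 0.0]
ft_force: [-1.8, -0.1, 4.3]
gripper_width: 13.9
grasp_force: 29.8
```

Gripped at 13.9 mm, which matches the bar. Lifting straight up.

Call:
{"op": "carry_out", "data": {
  "increments": [
    [[0,0,0,0,0,-5,5],[0,0,0,0,0,-10,5],[0,0,0,0,0,-15,5],[0,0,0,0,0,-20,5],[0,0,0,0,0,-20,5],[0,0,0,0,0,-20,5],[0,0,0,0,0,-20,5],[0,0,0,0,0,-5,5]]
  ]
}}

```text
time_s: 6.45
tcp_pos: [628.8, 82.4, 274.9]
ee_rot: [0.001, 0.889, 0.457, 0.002]
ft_force: [-0.8, 0.3, 0.0]
gripper_width: 13.8
grasp_force: 29.8
```

```bash
python3 - <<'E'
from h import *
im=pic('top','top1')
tr=trace('mat','top');t=tr[0];r=t['region'].astype(np.uint8)
c=cv2.findContours(r,0,2)[0];c=max(c,key=cv2.contourArea)
b=cv2.boxPoints(cv2.minAreaRect(c));print(t['score']);print(np.array([unproj('top',(v,u),3)[:2] for u,v in b]).round(1))
pic('side','side1')
for n in('top','side'):
  for q,z in(('cap',170),('canister',0),('bar',6)):
    print(n,q,[(np.round(d['at']),round(d['score'],2),unproj(n,d['at'],z)[:2].round(1)) for d in place_of(q,n)][:3])
status([435,264,210])
E
```

```text
0.66
[[391.6 354.1]
 [542.1 350.8]
 [538.4 296.1]
 [388.  300.6]]
top cap []
top canister [(array([303., 312.]), 0.97, array([504. ,  70.7])), (array([245., 365.]), 0.8, array([617.7, -36.4])), (array([244., 305.]), 0.64, array([621.4,  83.4]))]
top bar []
side cap [(array([271., 262.]), 0.74, array([671.2, 297.8])), (array([206., 311.]), 0.7, array([630.7,  78.4]))]
side canister [(array([236., 329.]), 0.9, array([618.9, -33.5])), (array([266., 365.]), 0.79, array([508.8,  62.1])), (array([266., 316.]), 0.7, array([623.7,  86.7]))]
side bar []
t 6.9 p [626.9  82.7 270.7] w 13.8 gf 29.8 F [-0.3  0.2 -0.7] q [-0.52  0.61  0.6   1.51 -0.36  1.14 -0.47]
yang -35.6 tilt z [-0.001 -0.    -1.   ]
tool delta [  35.8 -261.5   60.9]
```

View pics/side1.png

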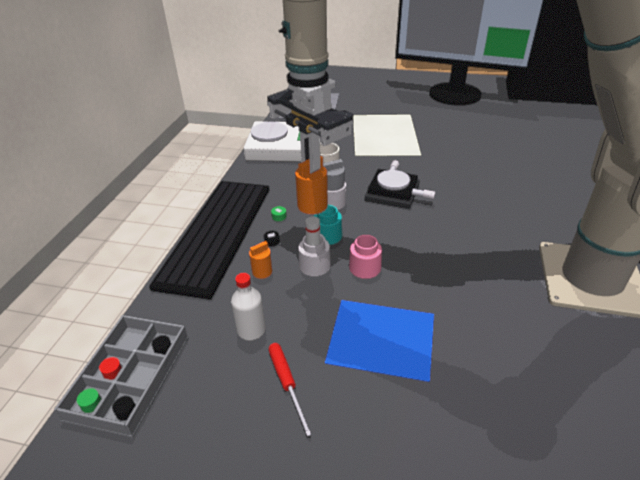

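The cap is lifted clear (312,188). The bar with its red band stands in the canister at (313,230), and the canister hasn't moved. Next I carry the cap to the middle of the mat.

Call:
{"op": "carry_out", "data": {
  "increments": [
    [[0,0,0,2,-15,0,5],[0,0,0,5,-36,0,5],[0,0,0,6,-42,0,5],[0,0,0,6,-42,0,5],[0,0,0,6,-42,0,5],[0,0,0,6,-42,0,5],[0,0,0,4,-29,0,5],[0,0,0,2,-15,0,5]]
  ]
}}

```text
time_s: 7.7
tcp_pos: [431.2, 268.9, 271.2]
ee_rot: [-0.001, 0.888, 0.46, -0.001]
ft_force: [-0.4, 0.5, -1.1]
gripper_width: 13.5
grasp_force: 29.8
```

Call:
{"op": "carry_out", "data": {
  "increments": [
    [[0,0,0,0,0,20,5],[0,0,0,0,0,35,5],[0,0,0,0,0,35,5],[0,0,0,0,0,30,5],[0,0,0,0,0,20,5],[0,0,0,0,0,10,5],[0,0,0,0,0,8,5],[0,0,0,0,0,0,5]]
  ]
}}

```text
time_s: 8.5
tcp_pos: [434.5, 266.0, 113.3]
ee_rot: [-0.0, 0.889, 0.457, -0.0]
ft_force: [-0.2, 0.1, -0.4]
gripper_width: 13.6
grasp_force: 29.8
```

```bash
python3 - <<'E'
from h import *
status([435,266,100])
im=pic('side','side2');cv2.imwrite('pics/side2c.png',cv2.resize(im[230:420,250:500,::-1],None,fx=3,fy=3))
E
```

```text
t 8.5 p [434.5 266.  113.3] w 13.6 gf 29.8 F [-0.2  0.1 -0.4] q [-0.92  0.63  0.48  2.01 -0.49  0.62 -0.74]
yang -35.6 tilt z [-0.001 -0.    -1.   ]
tool delta [ 0.3  0.4 13.3]
```

View pics/side2c.png

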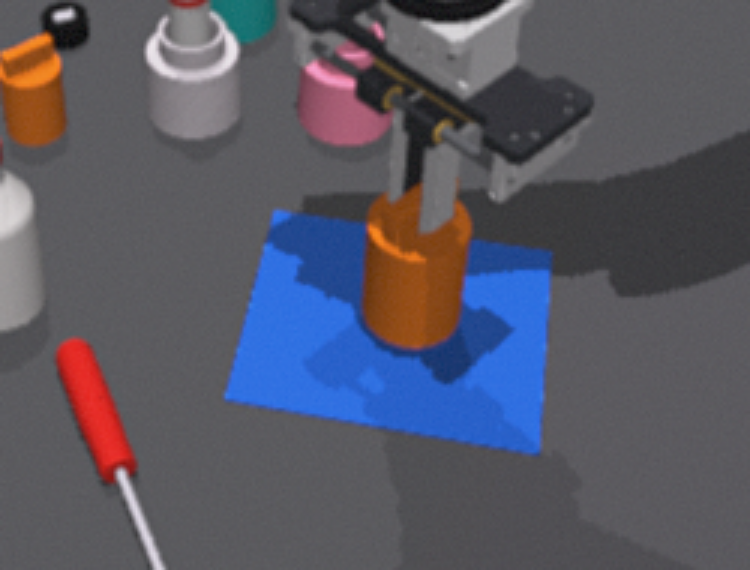

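The cap hangs upright over the mat's middle, just above it (crop 413,345). Lowering gently until contact.

Call:
{"op": "carry_out", "data": {
  "increments": [
    [[0,0,0,0,0,4,5],[0,0,0,0,0,3,5],[0,0,0,0,0,2,5],[0,0,0,0,0,2,5],[0,0,0,0,0,1,5],[0,0,0,0,0,0.5,5],[0,0,0,0,0,0,5]]
  ]
}}

```text
time_s: 9.25
tcp_pos: [434.9, 265.9, 100.9]
ee_rot: [-0.0, 0.889, 0.457, -0.0]
ft_force: [0.6, 0.6, -1.5]
gripper_width: 14.0
grasp_force: 29.8
```

Call:
{"op": "carry_out", "data": {
  "increments": [
    [[0,0,0,0,0,0.5,5],[0,0,0,0,0,0.5,5],[0,0,0,0,0,0,5]]
  ]
}}

```text
time_s: 9.55
tcp_pos: [435.0, 265.9, 100.2]
ee_rot: [-0.0, 0.889, 0.457, 0.0]
ft_force: [-1.0, -0.9, 2.9]
gripper_width: 13.6
grasp_force: 29.8
```

Call:
{"op": "carry_out", "data": {
  "increments": [
    [[0,0,0,0,0,0.4,5],[0,0,0,0,0,0,5],[0,0,0,0,0,0,30],[0,0,0,0,0,0,50],[0,0,0,0,0,0,50],[0,0,0,0,0,0,50]]
  ]
}}

```text
time_s: 10.15
tcp_pos: [434.9, 265.9, 99.4]
ee_rot: [0.0, 0.889, 0.457, -0.0]
ft_force: [0.1, 1.0, -0.9]
gripper_width: 42.3
grasp_force: 0.0
```

Call:
{"op": "carry_out", "data": {
  "increments": [
    [[0,0,0,0,0,-10,60],[0,0,0,0,0,-25,60],[0,0,0,0,0,-40,60],[0,0,0,0,0,-40,60],[0,0,0,0,0,-40,60],[0,0,0,0,0,-20,60],[0,0,0,0,0,0,60]]
  ]
}}

```text
time_s: 10.85
tcp_pos: [436.7, 266.5, 278.1]
ee_rot: [-0.001, 0.889, 0.457, 0.003]
ft_force: [-0.2, 0.9, -0.4]
gripper_width: 60.0
grasp_force: 0.0
```

```bash
python3 - <<'E'
from h import *
pic('top','top3')
for n in('top','side'):
  if n=='side': read_camera(n)
  for q,z in(('cap',3),('canister',0),('bar',6),('stage_top',50)):
    print(n,q,[(np.round(d['at']),round(d['score'],2),unproj(n,d['at'],z)[:2].round(1)) for d in place_of(q,n)][:4])
  for d in trace('bar',n)[:2]: print('trace bar',d['score'],np.round(d['at']),d['region'].sum())
  print('bartop expected',proj(n,[625,84,136]))
status([570,84,274])
E
```

```text
top cap [(array([340., 210.]), 0.91, array([434.9, 269.7])), (array([188., 281.]), 0.84, array([738. , 130.5]))]
top canister [(array([298., 313.]), 0.98, array([513.4,  69.6])), (array([239., 367.]), 0.93, array([628.8, -40.8])), (array([244., 306.]), 0.55, array([621. ,  80.4]))]
top bar [(array([245., 303.]), 0.59, array([619.1,  87.8]))]
top stage_top [(array([311., 484.]), 0.78, array([ 480.1, -252.8]))]
trace bar 0.88 [234. 305.] 398
bartop expected [229.02214838 302.76430921]
side cap [(array([270., 262.]), 0.94, array([745.4, 126.4])), (array([337., 384.]), 0.8, array([439.1, 268.1]))]
side canister [(array([266., 365.]), 0.91, array([510. ,  60.5])), (array([234., 330.]), 0.88, array([616.6, -41.1])), (array([267., 314.]), 0.61, array([627. ,  88.5]))]
side bar []
side stage_top [(array([391., 291.]), 0.7, array([577.8, 455.6])), (array([177., 394.]), 0.57, array([ 481.8, -265.5]))]
trace bar 0.95 [230. 316.] 385
bartop expected [220.19609844 313.83870538]
t 11.45 p [434.9 265.7 274.3] w 60.1 gf 0.0 F [ 0.4 -0.7  0. ] q [-1.06  0.42  0.65  1.83 -0.3   0.99 -0.9 ]
yang -35.6 tilt z [-0. -0. -1.]
tool delta [-69.1 215.7   0.3]
```

View pics/top3.png

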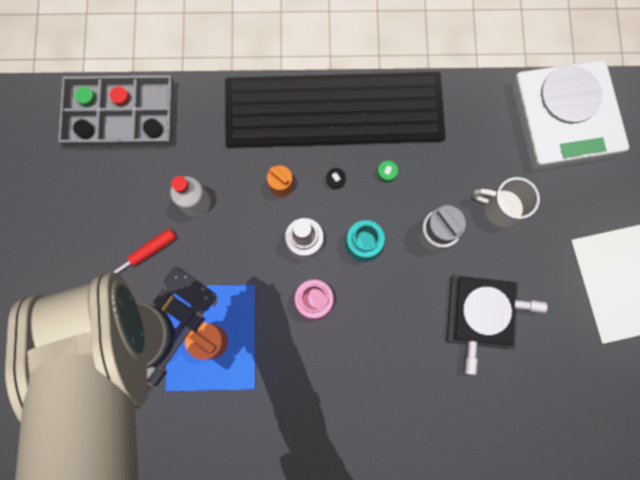

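The cap stands on the mat (205,342). The canister holds the bar, whose top is at (303,228), and the bystanders haven't moved. Going back above the canister with the same shift reversed.

Call:
{"op": "carry_out", "data": {
  "increments": [
    [[0,0,0,-5,36,0,75],[0,0,0,-5,36,0,75],[0,0,0,-5,36,0,75],[0,0,0,-5,36,0,75],[0,0,0,-5,36,0,75],[0,0,0,-5,36,0,75],[0,0,0,-5,32,0,75],[0,0,0,-2,15,0,75]]
  ]
}}

```text
time_s: 12.25
tcp_pos: [628.8, 79.5, 274.3]
ee_rot: [0.001, 0.89, 0.456, -0.0]
ft_force: [-0.7, -0.2, 0.2]
gripper_width: 74.7
grasp_force: 0.0
```

Call:
{"op": "carry_out", "data": {
  "increments": [
    [[0,0,0,0,0,0,75],[0,0,0,0,0,0,75]]
  ]
}}

```text
time_s: 12.45
tcp_pos: [626.4, 84.1, 274.2]
ee_rot: [-0.001, 0.889, 0.458, -0.0]
ft_force: [-0.1, -0.5, -0.4]
gripper_width: 75.1
grasp_force: 0.0
```

```bash
python3 - <<'E'
from h import *
im=pic('wrist','w4')
status([625,83,100])
for q,z in(('canister',0),('bar',6),('stage_top',50)):
    print(q,[(np.round(d['at']),round(d['score'],2),unproj('wrist',d['at'],z)[:2].round(1)) for d in place_of(q,'wrist')][:4])
for d in trace('bar','wrist')[:1]: print('trace bar',d['score'],np.round(d['at']),d['region'].sum())
for z in (6,136):print('exp',z,proj('wrist',[625,83,z]))
cv2.imwrite('pics/w4c.png',cv2.resize(im[140:300,220:420,::-1],None,fx=4,fy=4)[:600])
E
```

```text
t 12.5 p [626.2  84.8 274.3] w 74.9 gf 0.0 F [-1.3  0.5  0.5] q [-0.53  0.61  0.61  1.5  -0.37  1.15 -0.47]
yang -35.5 tilt z [-0.001  0.001 -1.   ]
tool delta [ -2.2   0.4 174.3]
canister [(array([202., 318.]), 0.84, array([626.3,  84.4])), (array([264., 253.]), 0.72, array([510.2,  67.2])), (array([278., 366.]), 0.67, array([619.3, -34.1]))]
bar [(array([200., 318.]), 0.93, array([628.5,  86.5]))]
stage_top []
trace bar 0.8 [219. 321.] 1439
exp 6 [204.01652799 317.09937899]
exp 136 [230.87216773 316.92002332]
```

View pics/w4c.png

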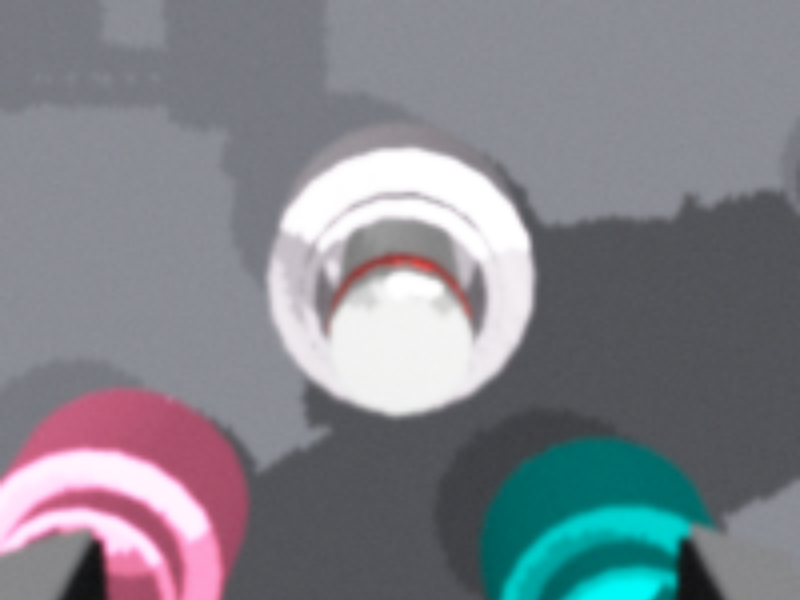

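The crop shows the bar's top disc centred at (401,342), about 140 px across. In the full picture that is col 320.2, row 225.5, inside the white canister's neck.

```bash
python3 - <<'E'
from h import *
c=unproj('wrist',(225.5,320),136);print(c,unproj('wrist',(225.5,302.5),136)-unproj('wrist',(225.5,337.5),136))
c[2]=101;status(c)
E
```

```text
[629.99638108  85.3797658  136.        ] [-24.84398811  17.71032728   0.        ]
t 12.7 p [626.7  84.3 274.7] w 74.8 gf 0.0 F [ 0.1 -0.7  0.1] q [-0.53  0.61  0.61  1.5  -0.37  1.15 -0.47]
yang -35.5 tilt z [-0.     0.001 -1.   ]
tool delta [  2.7   2.2 173.7]
```

Call:
{"op": "carry_out", "data": {
  "increments": [
    [[0,0,0,2.5,2,20,75],[0,0,0,0,0,35,75],[0,0,0,0,0,35,75],[0,0,0,0,0,35,75],[0,0,0,0,0,25,75],[0,0,0,0,0,15,75],[0,0,0,0,0,8,70],[0,0,0,0,0,0,60]]
  ]
}}

```text
time_s: 13.5
tcp_pos: [630.2, 83.9, 101.3]
ee_rot: [-0.0, 0.889, 0.457, -0.0]
ft_force: [0.4, 0.1, 0.4]
gripper_width: 65.1
grasp_force: 0.0
```

Call:
{"op": "carry_out", "data": {
  "increments": [
    [[0,0,0,0,0,0,50],[0,0,0,0,0,0,40],[0,0,0,0,0,0,34],[0,0,0,0,0,0,25],[0,0,0,0,0,0,25],[0,0,0,0,0,0,25]]
  ]
}}

```text
time_s: 14.1
tcp_pos: [630.4, 84.0, 102.2]
ee_rot: [-0.0, 0.889, 0.457, 0.0]
ft_force: [-1.3, 1.0, 3.9]
gripper_width: 31.6
grasp_force: 30.0
```

Call:
{"op": "carry_out", "data": {
  "increments": [
    [[0,0,0,0,0,-3,25],[0,0,0,0,0,-8,25],[0,0,0,0,0,-15,25],[0,0,0,0,0,-20,25],[0,0,0,0,0,-22,25],[0,0,0,0,0,-22,25],[0,0,0,0,0,-20,25],[0,0,0,0,0,-8,25]]
  ]
}}

```text
time_s: 14.9
tcp_pos: [631.7, 83.3, 222.6]
ee_rot: [0.001, 0.889, 0.457, 0.002]
ft_force: [0.8, 0.6, -3.8]
gripper_width: 31.6
grasp_force: 30.0
```

```bash
python3 - <<'E'
from h import *
im=pic('side','side5');cv2.imwrite('pics/side5c.png',cv2.resize(im[120:300,230:450,::-1],None,fx=3,fy=3))
print('stage side',[(d['score'],unproj('side',d['at'],50)) for d in place_of('stage_top','side')][:2])
read_camera('top')
print([(d['score'],unproj('top',d['at'],50)) for d in place_of('stage_top','top')][:2])
# plate circle by brightness
for n,(u,v) in (('top',(487,311)),('side',(395,180))):
    g=cv2.cvtColor(read_camera(n),cv2.COLOR_RGB2GRAY)
    k,l,st,ce=cv2.connectedComponentsWithStats((g>130).astype(np.uint8))
    i=l[v,u];c=max(cv2.findContours((l==i).astype(np.uint8),0,2)[0],key=cv2.contourArea)
    P=np.array([unproj(n,(p[0][1],p[0][0]),50)[:2] for p in c],np.float32)
    print(n,st[i],'fit',cv2.fitEllipse(P),cv2.minEnclosingCircle(P))
status([479,-258,215])
E
```

```text
stage side [(0.88, array([ 480.16330665, -261.0378806 ,   50.        ])), (0.54, array([437.56920885, 306.46242735,  50.        ]))]
[]
top [ 463  287   49   48 1864] fit ((480.8552551269531, -259.30926513671875), (89.76825714111328, 90.75029754638672), 54.447540283203125) ((480.8522644042969, -259.1997375488281), 45.994102478027344)
side [378 160  32  28 543] fit ((480.8736877441406, -267.3544616699219), (76.0176010131836, 153.3360595703125), 5.4030375480651855) ((489.00347900390625, -286.5187072753906), 75.0399169921875)
t 15.2 p [629.5  83.7 218.4] w 31.7 gf 30.0 F [ 0.8 -0.7 -2.9] q [-0.51  0.67  0.58  1.56 -0.41  1.04 -0.44]
yang -35.6 tilt z [-0.002 -0.    -1.   ]
tool delta [-365.5   76.4    3.8]
```

View pics/side5c.png

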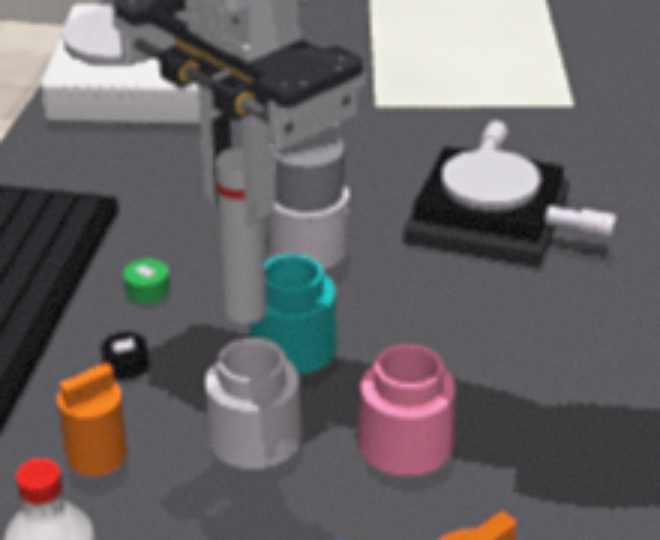

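The bar is out and hangs upright in the jaws, band up (crop 235,240). The canister stands where it was. The plate circle fits 90 mm, centred at (480.9,-259.3). Carrying the bar there.

Call:
{"op": "carry_out", "data": {
  "increments": [
    [[0,0,0,-10,2,0,25],[0,0,0,-20,4.5,0,25],[0,0,0,-32,7,0,25],[0,0,0,-38,8,0,25],[0,0,0,-40,8.5,0,25],[0,0,0,-40,8.5,0,25],[0,0,0,-40,8.5,0,25],[0,0,0,-40,8.5,0,25]]
  ]
}}

```text
time_s: 16.0
tcp_pos: [522.5, -162.2, 219.2]
ee_rot: [-0.0, 0.89, 0.457, -0.0]
ft_force: [0.0, -0.0, -3.4]
gripper_width: 31.6
grasp_force: 30.0
```

Call:
{"op": "carry_out", "data": {
  "increments": [
    [[0,0,0,-38,8,0,25],[0,0,0,-34,7.5,0,25],[0,0,0,-22,5,0,25],[0,0,0,-11,2.5,0,25],[0,0,0,0,0,10,25],[0,0,0,0,0,20,25],[0,0,0,0,0,15,25],[0,0,0,0,0,0,25]]
  ]
}}

```text
time_s: 16.8
tcp_pos: [481.0, -255.7, 171.8]
ee_rot: [-0.003, 0.889, 0.458, -0.001]
ft_force: [-1.0, 0.5, -3.3]
gripper_width: 31.5
grasp_force: 30.0
```

```bash
python3 - <<'E'
from h import *
im=pic('side','side6')
p=tool()[0];f=p[2]-95.6;print('foot',f)
x=cv2.resize(im[90:240,320:480,::-1],None,fx=4,fy=4)
for X in ([480.9,-259.3,50],[p[0],p[1],f],[p[0],p[1],f+130]):
    r,c=proj('side',X);print(r,c);cv2.circle(x,(int((c-320)*4),int((r-90)*4)),3,(0,0,255),-1)
cv2.imwrite('pics/side6c.png',x)
w=read_camera('wrist')
print('bar',[(d['score'],d['at']) for d in place_of('bar','wrist')][:2],proj('wrist',[p[0],p[1],f]))
status([480.9,-259.3,146])
E
```

```text
foot 77.48622838091478
178.29938504542108 393.6675654910009
170.2812987186842 394.0040316636959
126.99408561935688 397.6554641796262
bar [(0.95, [240.7, 317.4])] [241.0355642  315.45894477]
t 16.95 p [ 482.5 -258.1  174.6] w 31.3 gf 30.0 F [ 0.6 -0.1 -3.5] q [ 0.09  0.59  0.55  1.86 -0.41  0.81  0.23]
yang -35.5 tilt z [ 0.  0. -1.]
tool delta [-1.9 -0.6 28.6]
```

View pics/side6c.png

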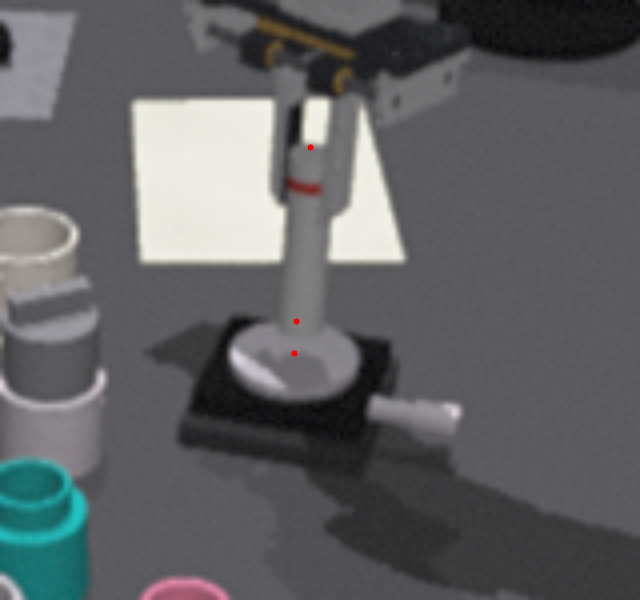

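The bar hangs over the plate, foot about 25 mm above it (crop 303,327). The plate centre is at (295,360) in the crop. Trimming and lowering gently to contact.

Call:
{"op": "carry_out", "data": {
  "increments": [
    [[0,0,0,-1.5,-0.5,6,25],[0,0,0,0,0,8,25],[0,0,0,0,0,6,25],[0,0,0,0,0,3,25],[0,0,0,0,0,1.5,25],[0,0,0,0,0,1,25],[0,0,0,0,0,0,25],[0,0,0,0,0,0,25]]
  ]
}}

```text
time_s: 17.75
tcp_pos: [480.7, -259.9, 149.2]
ee_rot: [0.0, 0.889, 0.457, 0.0]
ft_force: [1.1, -0.1, -1.9]
gripper_width: 31.3
grasp_force: 30.0
```

Call:
{"op": "carry_out", "data": {
  "increments": [
    [[0,0,0,0,0,0.5,25],[0,0,0,0,0,0.5,25],[0,0,0,0,0,0,25]]
  ]
}}

```text
time_s: 18.05
tcp_pos: [480.5, -259.8, 148.1]
ee_rot: [-0.0, 0.889, 0.457, -0.0]
ft_force: [-0.1, -0.3, -3.7]
gripper_width: 31.5
grasp_force: 30.0
```

Call:
{"op": "carry_out", "data": {
  "increments": [
    [[0,0,0,0,0,0.5,25],[0,0,0,0,0,0.5,25],[0,0,0,0,0,0.5,25],[0,0,0,0,0,0,25]]
  ]
}}

```text
time_s: 18.45
tcp_pos: [480.5, -259.8, 146.5]
ee_rot: [-0.0, 0.889, 0.457, -0.0]
ft_force: [0.1, -0.4, -3.0]
gripper_width: 31.6
grasp_force: 30.0
```

Call:
{"op": "carry_out", "data": {
  "increments": [
    [[0,0,0,0,0,0.5,25],[0,0,0,0,0,0.5,25],[0,0,0,0,0,0,25]]
  ]
}}

```text
time_s: 18.75
tcp_pos: [480.6, -259.9, 146.1]
ee_rot: [0.0, 0.889, 0.457, 0.0]
ft_force: [-1.7, 0.7, 5.6]
gripper_width: 31.7
grasp_force: 30.0
```

```bash
python3 - <<'E'
from h import *
status()
read_camera('wrist');p=tool()[0]
print('bar',[(d['score'],d['at']) for d in place_of('bar','wrist')][:2],proj('wrist',[p[0],p[1],50]))
read_camera('side')
print('bar',[(d['score'],d['at']) for d in place_of('bar','side')][:2],proj('side',[p[0],p[1],50]))
r=trace('bar','side')[0]['region']
for k in np.where(r.any(1))[0][::4]: c=np.where(r[k])[0];print(k,c.min(),c.max(),end='; ')
E
```

```text
t 18.75 p [ 480.6 -259.9  146.1] w 31.7 gf 30.0 F [-1.7  0.7  5.6] q [ 0.11  0.62  0.52  1.89 -0.44  0.74  0.26]
yang -35.6 tilt z [ 0.  0. -1.]
bar [(0.66, [241.6, 318.6])] [242.34809597 317.44578014]
bar [(0.57, [180.6, 393.8]), (0.42, [190.5, 394.8])] [178.19315342 393.80280843]
133 394 398; 137 391 400; 141 390 400; 145 390 399; 149 391 399; 153 391 400; 157 390 402; 161 390 401; 165 390 400; 169 389 400; 173 389 400; 177 389 399;
```

The bar is in contact at about 8 N and centred to within 1–2 mm. Releasing slowly, then straight up.

Call:
{"op": "carry_out", "data": {
  "increments": [
    [[0,0,0,0,0,0,32],[0,0,0,0,0,0,34],[0,0,0,0,0,0,38],[0,0,0,0,0,0,46],[0,0,0,0,0,0,60],[0,0,0,0,0,0,70],[0,0,0,0,0,0,75],[0,0,0,0,0,0,75]]
  ]
}}

```text
time_s: 19.8
tcp_pos: [480.6, -259.8, 145.5]
ee_rot: [-0.0, 0.889, 0.457, -0.0]
ft_force: [0.8, 0.7, -0.1]
gripper_width: 73.4
grasp_force: 0.0
```

Call:
{"op": "carry_out", "data": {
  "increments": [
    [[0,0,0,0,0,-8,75],[0,0,0,0,0,-20,75],[0,0,0,0,0,-30,75],[0,0,0,0,0,-30,75],[0,0,0,0,0,-30,75],[0,0,0,0,0,-20,75],[0,0,0,0,0,0,75]]
  ]
}}

```text
time_s: 20.5
tcp_pos: [481.9, -261.1, 286.8]
ee_rot: [0.002, 0.889, 0.457, 0.002]
ft_force: [0.6, 0.5, -1.1]
gripper_width: 75.4
grasp_force: 0.0
```

```bash
python3 - <<'E'
from h import *
pic('side','side7');status()
read_camera('wrist')
for q,z in(('bar',50),('stage_top',50)):print(q,[(d['score'],unproj('wrist',d['at'],z)) for d in place_of(q,'wrist')][:2])
E
```

```text
t 20.55 p [ 481.1 -260.2  284.9] w 74.8 gf 0.0 F [-0.2  0.5 -0.6] q [ 0.03  0.46  0.63  1.73 -0.31  1.05  0.14]
yang -35.6 tilt z [ 0.003 -0.001 -1.   ]
bar [(0.23, array([ 669.01475373, -305.18955787,   50.        ]))]
stage_top [(0.85, array([ 481.14210203, -257.74538668,   50.        ]))]
```

View pics/side7.png

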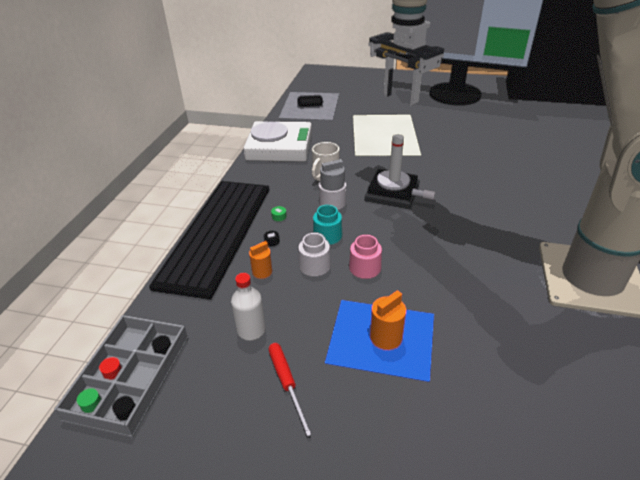

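The bar stands upright in the middle of the plate (397,160), band up. The cap stands on the mat (388,322), the canister is in place (314,255), and nothing else moved. The arm is clear, so I'm handing in.

```bash
python3 -c "
from cell import *
print(close_job())"
```

```text
the job is handed in; nothing more can be done
None
```

I handed the job in at about 21 s: the cap stands open end down on the blue mat, the bar stands upright with its red band up in the middle of the stage plate, and the final picture shows the canister and everything else still in place.

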